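# Make up the baking kit and the tea kit

### The arm

A 6-joint arm with a two-finger parallel gripper is mounted at the origin on the work surface. World frame = base frame: x ahead of the robot, y to its left, z up, the work surface at z = 0. Lengths are in mm, angles in rad, forces in N, time in s.
With the tool pointing down it reaches from about 275 to 1000 mm from the base axis. Payload 8.4 kg.
Tool frame: the origin (TCP) lies at the very end of the fingers, on their centre line; the grasp point (between the pads) lies 19 mm behind it; z points along the fingers, y is the line along which they close (so a half turn about z gives the same grasp; the last joint's range is limited). The gripper opens to 85 mm and grips with 20 to 120 N. Pads are 22 mm wide; open, the fingers measure 114 mm over their backs; the gripper's body (76 mm by 85 mm) begins 54 mm behind the grasp point. The pads swing forward as they close: fully open they stand 13 mm farther back than shut.
Start: joints at [-1.231, 0.353, 1.633, -0, 1.155, -0.002], TCP at [209.488, -588.848, 231.281] pointing down, gripper open.
Joint ranges: [-2.63, 2.63], [-0.92, 2.1], [0.06, 2.66], [-1.3, 4.44], [0, 2.69], [-3.02, 3.02]. Speed limits (rad/s): [2.22, 2.22, 2.79, 3.14, 3.14, 3.14].

### API

Orientations are given as [roll, pitch, yaw] about the fixed x, y, z axes, in that order (R = Rz(yaw) Ry(pitch) Rx(roll)).
In Python, from rig import sensors, grab_frame, camera_params, order gives the robot as it stands. The module is installed in compiled form; this text tells all that it offers.
- The arm moves only by the tool move_arm, never from a script. Its argument "motion" is a list of rows, each a list of 7 numbers: the turn, a rotation vector about the tool's x, y, z in rad, then the shift along the tool's x, y, z in m, then the finger opening in m, from 0 to 0.0854. A call has 1 to 8 rows; each row is the pose to reach, as a shift and turn from the pose commanded when the call began, along the tool's axes at that moment; what a row does not reach only later rows make up. A row lasts 1/8 s, in which the tool goes at most 62.5 mm and 10.7 degrees, less where a joint would pass 70% of its speed; a pose out of reach is approached as far as the arm can. A call with a gripper value outside its range is refused whole. The fingers move at their own pace and stop on an object; "grip_force" is the grip in N (left out, the last holds). Time passes only in rows, so rows that repeat a pose let the fingers close. It gives the time, the measured TCP pose, the force, the opening and the grip force at its end, in the units of the state.
- sensors.sense(): the state, without advancing time (a new reading comes with each control period).
- grab_frame(name): name is "scene" or "side" or "wrist"; returns (picture, depth): 420x560x3 uint8, red, green, blue; 420x560 float32, mm along the optical axis (not along the pixel's ray), 0 where there is no reading.
- camera_params(name): a dict with "camera_matrix" (3x3 intrinsics, pixels), "world_from_camera" (4x4, takes a point from camera to world coordinates). Camera axes: x right, y down, z forward; pixel columns grow to the right and rows downward; lengths in mm; the calibration is good to about 2 mm. A picture is of the moment at which its call begins: read the wrist's pose just before it. camera_params takes no time and is no camera call; for the wrist camera it gives the pose at the moment of the call.
- order.sign_off(): hands the job in; it is judged then, once.
The state is a dict: "clock": time; "qpos": joint angles; "qvel": joint speeds; "joint_efforts": joint torques, N m; "eef_pos": TCP position; "tcp_rot": TCP orientation; "contact_force": force on the tool from outside, world axes, zero at the start; "wrist_torque": the same for the moment, N m; "opening": opening from 0.0 (shut) to 1.0 (fully open); "grasp_force": force on a finger pad.
Only numpy, scipy, OpenCV 4.12 (cv2) and the standard library are available. Lean on these libraries where they do the work, as an engineer would, in place of code of your own. Each camera call takes 0.05 s, during which the arm holds its last target. There are 200 camera calls.

### The job

Make up two guest kits from the stock in the middle of the kitchen worktop. Baking kit, on the wooden caddy: drop the rolling pin into the cradle so that both handles lie at the bottom of their slots, and stand the yellow tin on the yellow square and the steel biscuit cutter flat on the grey square; tea kit, on the white tray: stand the red tin on the red square and the green mug on the green square, each upright and wholly within its square (the mug's handle may overhang). Leave the blue tin, the amber jar and the spatula where they are, and let go of everything at the end.

Things in the scene. Friction and masses are not known exactly. Their poses are not given: they have to be found in the camera images.
- caddy: Fixed wooden board 200 (x) by 224 (y), 12 thick, left or right of the stock; origin centre of underside, z up (all mm). Flush squares: yellow 76 wide at x -50 y 52; grey 86 wide at x -50 y -52. Cradle: dark end plates 12 thick at y 80 and -80, 62 high, open slots at x 55, 19 wide, flaring to 40 at the top, bottoms 34 above underside. Seated pin: axis along y, 42 high.
- tray: Fixed white plastic tray, 180 mm (its x) by 230 mm (its y), on the other side of the stock from the caddy; floor 6 mm above its underside, rim 6 mm thick and 14 mm high; origin at the centre of its underside, z up. Squares flush with its floor: red, 76 mm wide, at x 0, y +52 mm; green, 86 mm wide, at x 0, y -52 mm.
- pin: Small wooden rolling pin, about 220 g, lying beside the stock, pointing roughly away from the robot: roller 40 mm across, 130 mm long; at each end a fixed dark handle 16 mm across; 200 mm over all. Origin at its middle on the axis (20 mm above the worktop when lying); its x axis runs along the pin, both ends alike. It can roll if pushed.
- yellow_tin: Yellow tin with a lid of the same colour, a plain cylinder 50 mm across and 60 mm tall, about 140 g; stands upright in the stock in the middle of the worktop; origin at the centre of its underside, z up
- red_tin: Red tin with a lid of the same colour, a plain cylinder 50 mm across and 60 mm tall, about 140 g; stands upright in the stock in the middle of the worktop; origin at the centre of its underside, z up
- blue_tin: Blue tin with a lid of the same colour, a plain cylinder 50 mm across and 60 mm tall, about 140 g; stands upright in the stock in the middle of the worktop; origin at the centre of its underside, z up; not part of either kit, must not be moved
- mug: Green mug, 60 mm across at the rim, 60 mm tall, walls 4 mm, about 160 g, with a handle on its +y side reaching 66 mm from the axis; stands upright in the stock in the middle of the worktop; origin at the centre of its underside, z up.
- cutter: Round steel biscuit cutter: a plain ring 60 mm across outside, 54 mm inside, 40 mm tall, open at both ends, about 60 g; stands upright in the stock in the middle of the worktop; origin at the centre of its underside, z up.
- jar: Amber glass jar with a dark wooden cap, 48 mm across, 62 mm tall; stands upright in the stock in the middle of the worktop; origin at the centre of its underside, z up; not part of either kit, must not be moved.
- spatula: Wooden spatula 240 mm long lying along its x on the worktop on the other side of the stock from the rolling pin; not part of either kit, must not be moved.
Mind the look-alikes: they are no part of the job. Leave any turquoise look-alike of the red_tin alone.

How it is judged (in metres and radians):
At the end, for the whole second after the job is handed in: Pin seated: axis 37 to 46 mm above caddy underside, within 8 mm in x, 13 mm in y and 0.08 rad of the slots. Tins, cutter, mug on the surface, tilt under 0.12 rad, centres within 14 mm in x and y of their square's centre (cutter: grey). All at rest (under 20 mm/s) (linear speed of each of pin, yellow_tin, cutter, red_tin, mug below 0.02 m/s and x of pin in the frame of caddy between 0.047 and 0.063 m and y of pin in the frame of caddy between -0.013 and 0.013 m and z of pin in the frame of caddy between 0.037 and 0.046 m and angle between the x axis of pin and the y axis of caddy, either way round below 0.08 rad and x of yellow_tin in the frame of caddy between -0.064 and -0.036 m and y of yellow_tin in the frame of caddy between 0.038 and 0.066 m and z of yellow_tin in the frame of caddy between 0.008 and 0.017 m and angle between each of yellow_tin, cutter, red_tin, mug's own z axis and vertical below 0.12 rad and x of cutter in the frame of caddy between -0.064 and -0.036 m and y of cutter in the frame of caddy between -0.066 and -0.038 m and z of cutter in the frame of caddy between 0.008 and 0.017 m and x of red_tin in the frame of tray between -0.014 and 0.014 m and y of red_tin in the frame of tray between 0.038 and 0.066 m and z of red_tin in the frame of tray between 0.002 and 0.011 m and x of mug in the frame of tray between -0.014 and 0.014 m and y of mug in the frame of tray between -0.066 and -0.038 m and z of mug in the frame of tray between 0.002 and 0.011 m); the robot touches nothing.
It fails at once if the blue tin is moved by more than 20 mm (distance of blue_tin from where it was at the start of the episode above 0.02 m).
It fails at once if the amber jar is moved by more than 20 mm (distance of jar from where it was at the start of the episode above 0.02 m).
It fails at once if the spatula is moved by more than 20 mm (distance of spatula from where it was at the start of the episode above 0.02 m).
It also fails if it takes over 138 s, if anything falls off the work surface, if the arm or the gripper's body presses on something with over 40 N, if the wrist force passes 120 N, or if a joint passes its speed limit or range.

## Working session

There is one attempt and no reset: what is moved stays moved. The work goes in short steps, Python scripts to look and compute and a tool call to move; the robot and the scene stay as the last step left them, time stands still between calls to the robot, and variables do not carry over. Pictures are saved under pics/ and viewed, at most 14 in all, crops included, and the job is handed in when it is done.

Besides the shell and the picture viewer there is one more tool, called after "Call:" in YAML: its name, and indented under it one key for each argument. move_arm: Moves the arm, as the interface text tells. Its arguments: {"type":"object","properties":{"motion":{"type":"array","items":{"type":"array","items":{"type":"number"}}},"grip_force":{"type":"number"}},"required":["motion"]}

```bash
mkdir -p pics
python3 - <<'E'
from rig import sensors, grab_frame, camera_params
import cv2,numpy as np
s=sensors.sense(); print({k:np.round(v,3).tolist() for k,v in s.items()})
for n in ["scene","side","wrist"]:
    p=camera_params(n); im,d=grab_frame(n)
    cv2.imwrite(f"pics/{n}0.png",im[:,:,::-1]); np.savez(f"{n}0.npz",im=im,d=d,K=p["camera_matrix"],T=p["world_from_camera"])
    print(n,np.round(p["camera_matrix"],1).tolist(),np.round(p["world_from_camera"],3).tolist())
E
```

```text
{'clock': 0.0, 'qpos': [-1.231, 0.354, 1.634, 0.0, 1.155, -0.002], 'qvel': [-0.0, 0.001, 0.0, -0.002, 0.0, 0.001], 'joint_efforts': [-0.0, -60.526, -34.207, -0.0, 0.009, -0.0], 'eef_pos': [209.318, -588.394, 230.548], 'tcp_rot': [-3.14, -0.0, 0.342], 'contact_force': [0.245, 0.273, -0.887], 'wrist_torque': [-0.024, 0.016, 0.003], 'grasp_force': 0.0, 'opening': 1.0}
scene [[495.9, 0.0, 279.6], [0.0, 495.9, 212.4], [0.0, 0.0, 1.0]] [[0.9, 0.288, -0.326, 901.584], [0.435, -0.615, 0.658, -684.935], [-0.011, -0.734, -0.679, 770.263], [0.0, 0.0, 0.0, 1.0]]
side [[509.7, 0.0, 286.7], [0.0, 509.7, 206.8], [0.0, 0.0, 1.0]] [[-0.923, -0.243, 0.299, 266.775], [-0.385, 0.593, -0.707, 696.925], [-0.006, -0.767, -0.641, 678.374], [0.0, 0.0, 0.0, 1.0]]
wrist [[327.5, 0.0, 279.3], [0.0, 327.5, 211.3], [0.0, 0.0, 1.0]] [[0.335, -0.91, -0.244, 271.051], [-0.942, -0.323, -0.086, -566.719], [-0.001, 0.259, -0.966, 373.09], [0.0, 0.0, 0.0, 1.0]]
```

View pics/scene0.png

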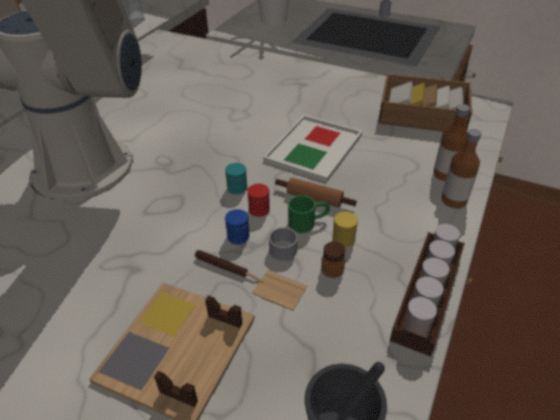

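View pics/side0.png

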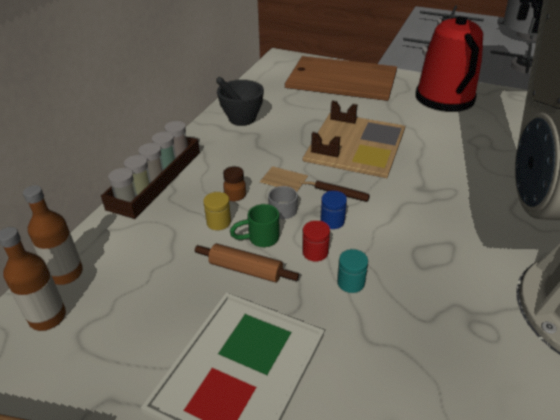

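The scene view shows the caddy at (175,345), tray at (313,148), pin at (315,192), red tin at (259,200) with a turquoise look-alike at (236,178). It also shows blue (237,227), mug (302,213) with its handle to the right, cutter (283,243), yellow tin (345,229), jar (333,260) and spatula (250,277). The side view shows the same: red tin (316,240), turquoise (352,270), mug (263,225), yellow (217,211).

```bash
cat > h.py <<'E'
import cv2,numpy as np
def load(n): 
    f=np.load(n+".npz"); return f["im"],f["d"],f["K"],f["T"]
def cloud(im,d,K,T):
    v,u=np.indices(d.shape); z=d
    P=np.stack([(u-K[0,2])/K[0,0]*z,(v-K[1,2])/K[1,1]*z,z],-1)
    return P@T[:3,:3].T+T[:3,3]
def ray(uv,K,T,h):
    uv=np.atleast_2d(uv).astype(float); r=np.c_[(uv-K[[0,1],[2,2]])/K[[0,1],[0,1]],np.ones(len(uv))]@T[:3,:3].T
    return T[:3,3]+r*((h-T[2,3])/r[:,2])[:,None]
def circ(xy):
    A=np.c_[2*xy,np.ones(len(xy))]; s=np.linalg.lstsq(A,(xy**2).sum(1),rcond=None)[0]
    return s[:2],np.sqrt(s[2]+s[0]**2+s[1]**2)
RNG=dict(red=((-6,6),140,60),yellow=((22,33),140,70),green=((55,80),110,30),blue=((105,125),140,50),teal=((83,98),120,50))
def mask(im,c):
    h=cv2.cvtColor(im,cv2.COLOR_RGB2HSV).astype(int); (a,b),s,v=RNG[c]
    H=np.where(h[...,0]>90+b if a<0 else False,h[...,0]-180,h[...,0])
    return (H>=a)&(H<=b)&(h[...,1]>=s)&(h[...,2]>=v)
E
python3 - <<'E'
from h import *
for n in ["scene0","side0"]:
    im,d,K,T=load(n); P=cloud(im,d,K,T)
    f=(np.abs(P[...,2])<15)&(P[...,0]>250)&(P[...,0]<850)&(abs(P[...,1])<400)&(d>0)
    print(n,"table z",np.median(P[f][:,2]),P[f][:,2].std())
    for c in RNG:
        m=mask(im,c).astype(np.uint8); k,L,S,C=cv2.connectedComponentsWithStats(m)
        for i in range(1,k):
            if S[i,4]<60: continue
            q=P[(L==i)&(d>0)]; 
            if len(q)<30: continue
            md=np.median(q,0)
            if abs(md[1])>450 or md[0]<250: continue
            zt=np.percentile(q[:,2],97); t=q[q[:,2]>zt-6]
            print(c,S[i].tolist(),"med",md.round().tolist(),"ztop",zt.round(1),"topmean",((t.min(0)+t.max(0))/2).round(1).tolist(),np.ptp(t,axis=0).round().tolist())
E
```

```text
scene0 table z 0.8051481797412521 4.52216257138814
red [306, 127, 33, 18, 348] med [506.0, 381.0, 6.0] ztop 9.0 topmean [505.6, 382.0, 7.1] [72.0, 72.0, 8.0]
red [248, 184, 21, 32, 550] med [492.0, 34.0, 51.0] ztop 61.9 topmean [486.6, 46.7, 60.2] [45.0, 48.0, 8.0]
yellow [334, 212, 22, 34, 571] med [697.0, 26.0, 57.0] ztop 62.3 topmean [693.4, 39.8, 60.4] [46.0, 49.0, 8.0]
yellow [141, 293, 54, 42, 1279] med [470.0, -288.0, 13.0] ztop 15.4 topmean [469.0, -286.4, 13.1] [76.0, 77.0, 7.0]
green [286, 145, 38, 23, 486] med [500.0, 276.0, 6.0] ztop 9.1 topmean [499.7, 277.6, 7.4] [80.0, 75.0, 8.0]
green [289, 196, 40, 36, 761] med [595.0, 34.0, 40.0] ztop 60.6 topmean [592.5, 44.8, 59.0] [56.0, 60.0, 9.0]
blue [226, 210, 22, 34, 591] med [492.0, -61.0, 53.0] ztop 61.9 topmean [485.8, -49.9, 60.3] [47.0, 47.0, 9.0]
teal [227, 164, 19, 29, 451] med [409.0, 80.0, 49.0] ztop 61.7 topmean [403.0, 91.7, 59.4] [45.0, 46.0, 8.0]
side0 table z 0.05322503918307575 3.7565315477779175
red [303, 221, 27, 40, 933] med [478.0, 67.0, 49.0] ztop 61.1 topmean [481.6, 52.6, 59.0] [46.0, 49.0, 8.0]
red [185, 369, 70, 51, 2312] med [507.0, 382.0, 6.0] ztop 8.4 topmean [504.2, 382.2, 6.4] [77.0, 76.0, 8.0]
yellow [353, 145, 38, 23, 578] med [467.0, -282.0, 12.0] ztop 14.1 topmean [467.2, -282.9, 11.9] [76.0, 79.0, 7.0]
yellow [204, 193, 25, 37, 781] med [683.0, 59.0, 47.0] ztop 61.2 topmean [690.0, 45.7, 59.3] [46.0, 47.0, 8.0]
green [231, 205, 48, 42, 1238] med [590.0, 68.0, 37.0] ztop 59.3 topmean [590.1, 51.3, 57.8] [61.0, 60.0, 9.0]
green [220, 315, 70, 59, 2338] med [498.0, 282.0, 6.0] ztop 8.2 topmean [499.2, 279.0, 6.2] [86.0, 86.0, 8.0]
blue [322, 191, 24, 37, 747] med [476.0, -29.0, 51.0] ztop 61.0 topmean [479.8, -43.6, 58.7] [45.0, 50.0, 7.0]
teal [338, 250, 29, 42, 1012] med [396.0, 114.0, 52.0] ztop 61.1 topmean [397.8, 99.5, 58.9] [45.0, 46.0, 7.0]
```

Call:
move_arm:
  motion:
    - [0,0,-1.229,0.544,-0.484,-0.1,0.085]
    - [0,0,-1.229,0.544,-0.484,-0.1,0.085]
    - [0,0,-1.229,0.544,-0.484,-0.1,0.085]
    - [0,0,-1.229,0.544,-0.484,-0.1,0.085]
    - [0,0,-1.229,0.544,-0.484,-0.1,0.085]
    - [0,0,-1.229,0.544,-0.484,-0.1,0.085]
    - [0,0,-1.229,0.544,-0.484,-0.1,0.085]
    - [0,0,-1.229,0.544,-0.484,-0.1,0.085]

```text
clock: 1.15
eef_pos: [448.4, -152.7, 299.7]
tcp_rot: [3.141, 0.0, 1.572]
contact_force: [0.2, -2.0, -0.1]
opening: 0.994
grasp_force: 0.0
```

```bash
cat > plan.py <<'E'
import sys,numpy as np
from scipy.spatial.transform import Rotation as Ro
from rig import sensors
def plan(x,y,z,yaw,s=None):
    s=s or sensors.sense(); R=Ro.from_euler("xyz",s["tcp_rot"]); t=np.array([x,y,z])
    d=R.inv().apply(t-s["eef_pos"])/1000; w=(R.inv()*Ro.from_euler("xyz",[np.pi,0,yaw])).as_rotvec()
    print("turn",w.round(3).tolist(),"shift",d.round(4).tolist(),"rows",round(max(np.linalg.norm(d)/.0625,np.linalg.norm(w)/.187),1))
if __name__=="__main__":
    s=sensors.sense(); print({k:np.round(s[k],3).tolist() for k in("clock","eef_pos","tcp_rot","contact_force","opening","grasp_force")})
    plan(*map(float,sys.argv[1:5]),s)
E
python3 plan.py 560 50 330 1.571
```

```text
{'clock': 1.15, 'eef_pos': [448.382, -152.706, 299.695], 'tcp_rot': [3.141, 0.0, 1.572], 'contact_force': [0.214, -2.022, -0.072], 'opening': 0.994, 'grasp_force': 0.0}
turn [0.0, 0.0, 0.001] shift [0.2025, 0.1119, -0.0303] rows 3.7
```

Call:
move_arm:
  motion:
    - [0,0,0,0.203,0.112,-0.03,0.085]
    - [0,0,0,0.203,0.112,-0.03,0.085]
    - [0,0,0,0.203,0.112,-0.03,0.085]
    - [0,0,0,0.203,0.112,-0.03,0.085]
    - [0,0,0,0.203,0.112,-0.03,0.085]
    - [0,0,0,0.203,0.112,-0.03,0.085]

```text
clock: 1.9
eef_pos: [559.2, 48.1, 328.8]
tcp_rot: [-3.14, 0.001, 1.571]
contact_force: [-0.3, -0.3, -0.1]
opening: 0.994
grasp_force: 0.0
```

Run:
```python
from rig import *
import cv2,numpy as np
n="wrist"; p=camera_params(n); im,d=grab_frame(n)
cv2.imwrite("pics/wrist1.png",im[:,:,::-1]); np.savez("wrist1.npz",im=im,d=d,K=p["camera_matrix"],T=p["world_from_camera"]); print(p["world_from_camera"].round(2).tolist())
```

```text
[[1.0, -0.0, -0.0, 559.19], [-0.0, -0.97, -0.26, 113.63], [0.0, 0.26, -0.97, 471.2], [0.0, 0.0, 0.0, 1.0]]
```

View pics/wrist1.png

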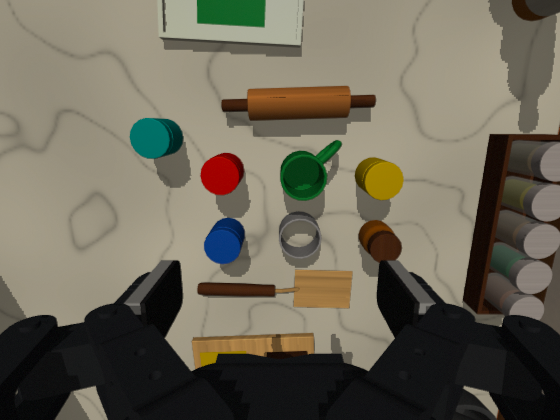

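The overhead view shows the red tin at (222,174), turquoise look-alike at (155,138), blue (225,241), mug (303,175) with its handle toward (337,146), cutter (299,235), yellow (379,179), jar (380,241) and pin (299,103). The red tin must be (222,174), because its hue is red and the other is clearly turquoise. I'll confirm in an enlarged crop.

```bash
cat > meas.py <<'E'
from h import *
V=["scene0","side0","wrist1"]
G=dict(red=(484,50),blue=(483,-47),teal=(400,95),mug=(591,48),yellow=(692,43),cutter=(590,-45),jar=(695,-50))
if __name__=="__main__":
  for k,g in G.items():
    for n in V:
        im,d,K,T=load(n); P=cloud(im,d,K,T); 
        q=P[(np.hypot(P[...,0]-g[0],P[...,1]-g[1])<42)&(d>0)&(P[...,2]>15)&(P[...,2]<90)]
        zt=np.percentile(q[:,2],96); t=q[q[:,2]>zt-5][:,:2].astype(np.float32)
        c,r=cv2.minEnclosingCircle(t); hc,hr=circ(cv2.convexHull(t)[:,0].astype(float))
        print(k,n,"z",zt.round(1),"enc",np.round(c,1).tolist(),round(r,1),"fit",hc.round(1).tolist(),hr.round(1))
  for n in V:
    im,d,K,T=load(n); P=cloud(im,d,K,T)
    m=(P[...,1]>100)&(P[...,1]<220)&(P[...,0]>470)&(P[...,0]<730)&(d>0)
    a=P[m&(P[...,2]>32)&(P[...,2]<60)]; h=P[m&(P[...,2]>12)&(P[...,2]<60)]
    for nm,q in(("roller",a),("pinall",h)):
        (c,wh,an)=cv2.minAreaRect(q[:,:2].astype(np.float32)); print(nm,n,"z",np.percentile(q[:,2],98).round(1),np.round(c,1),np.round(wh,1),round(an,2))
    m=mask(im,"green")&(P[...,0]>540)&(P[...,0]<690)&(abs(P[...,1]-50)<80); q=P[m&(d>0)]
    r=np.hypot(*(q[:,:2]-G["mug"]).T); f=q[r>48].mean(0); print("mughandle",n,f.round(1),np.arctan2(*(f[:2]-G["mug"])[::-1]).round(3))
  im=load("wrist1")[0]; cr=cv2.resize(im[110:275,120:410],None,fx=2.7,fy=2.7,interpolation=cv2.INTER_CUBIC); cv2.imwrite("pics/crop1.png",cr[:,:,::-1])
E
python3 meas.py
```

```text
red scene0 z 61.6 enc [484.6, 47.8] 25.1 fit [484.7, 47.6] 24.5
red side0 z 61.0 enc [483.0, 51.9] 25.5 fit [483.2, 51.7] 24.8
red wrist1 z 61.1 enc [483.5, 49.0] 25.0 fit [483.7, 49.2] 24.5
blue scene0 z 61.8 enc [483.8, -47.1] 26.6 fit [483.2, -48.2] 25.0
blue side0 z 60.9 enc [481.0, -45.3] 26.9 fit [481.7, -44.7] 25.2
blue wrist1 z 61.0 enc [482.0, -46.5] 25.1 fit [482.3, -46.5] 24.5
teal scene0 z 61.5 enc [400.8, 94.3] 26.2 fit [401.2, 93.7] 24.7
teal side0 z 61.0 enc [398.8, 97.8] 25.6 fit [398.8, 97.8] 24.7
teal wrist1 z 61.0 enc [399.6, 95.5] 25.1 fit [399.8, 95.5] 24.6
mug scene0 z 60.8 enc [596.1, 48.0] 35.3 fit [593.0, 47.6] 31.4
mug side0 z 60.0 enc [592.1, 50.4] 32.4 fit [590.1, 49.8] 30.3
mug wrist1 z 60.9 enc [589.8, 47.0] 29.9 fit [589.7, 47.1] 29.6
yellow scene0 z 62.0 enc [692.8, 41.1] 25.8 fit [693.8, 41.0] 24.5
yellow side0 z 61.1 enc [690.6, 43.5] 27.2 fit [691.4, 44.6] 25.1
yellow wrist1 z 61.4 enc [691.7, 42.8] 24.8 fit [691.6, 42.6] 24.4
cutter scene0 z 41.1 enc [589.9, -42.3] 31.4 fit [589.4, -42.8] 29.9
cutter side0 z 40.2 enc [587.6, -39.7] 31.7 fit [587.2, -39.8] 30.1
cutter wrist1 z 40.9 enc [587.9, -42.0] 30.1 fit [587.8, -41.9] 29.7
jar scene0 z 63.7 enc [703.6, -48.6] 22.6 fit [702.8, -48.7] 21.5
jar side0 z 63.0 enc [699.5, -45.9] 22.6 fit [700.4, -45.4] 21.3
jar wrist1 z 63.2 enc [701.7, -47.8] 21.9 fit [701.2, -48.0] 21.2
roller scene0 z 42.1 [585.4 136.5] [131.1  34.5] 3.48
pinall scene0 z 41.2 [577.9 166.8] [104.6 214.8] 89.53
mughandle scene0 [634.7  81.   37.6] 0.647
roller side0 z 41.1 [582.8 141.6] [129.6  33.3] 2.04
pinall side0 z 40.6 [577.6 172.6] [210.1  99. ] 1.47
mughandle side0 [629.4  88.8  34.6] 0.816
roller wrist1 z 40.9 [583.8 138.6] [130.2  33.6] 1.73
pinall wrist1 z 40.7 [576.7 168.7] [102.5 213.2] 89.97
mughandle wrist1 [630.4  85.6  41.4] 0.762
```

View pics/crop1.png

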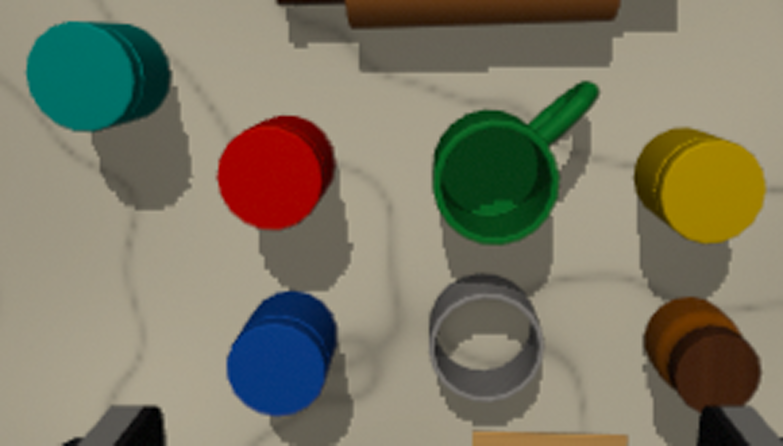

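The crop confirms which is which: red tin at (275,172), turquoise tin at (85,75), mug (495,177), cutter (486,337), yellow (705,187), blue (280,355) and jar (705,360). I'm fetching the red tin now.

Call:
move_arm:
  motion:
    - [0,0,0,0.001,-0.0755,0.05,0.07]
    - [0,0,0,0.001,-0.0755,0.11,0.07]
    - [0,0,0,0.001,-0.0755,0.17,0.07]
    - [0,0,0,0.001,-0.0755,0.22,0.07]
    - [0,0,0,0.001,-0.0755,0.26,0.07]
    - [0,0,0,0.001,-0.0755,0.295,0.07]
    - [0,0,0,0.001,-0.0755,0.311,0.07]
    - [0,0,0,0.001,-0.0755,0.311,0.07]
  grip_force: 35

```text
clock: 2.95
eef_pos: [483.7, 48.7, 18.0]
tcp_rot: [-3.14, 0.0, 1.57]
contact_force: [-0.1, -1.0, -0.4]
opening: 0.819
grasp_force: 0.0
```

Call:
move_arm:
  motion:
    - [0,0,0,0,0,0,0.03]
    - [0,0,0,0,0,0,0.03]
    - [0,0,0,0,0,0,0.03]
    - [0,0,0,0,0,0,0.03]
    - [0,0,0,0,0,0,0.03]

```text
clock: 3.58
eef_pos: [485.2, 49.3, 19.7]
tcp_rot: [3.139, 0.0, 1.571]
contact_force: [-1.5, -2.8, 9.0]
opening: 0.577
grasp_force: 36.7
```

Call:
move_arm:
  motion:
    - [0,0,0,0,0,-0.03,0.03]
    - [0,0,0,0,0,-0.08,0.03]
    - [0,0,0,0.03,0.002,-0.11,0.03]
    - [0,0,0,0.09,0.006,-0.12,0.03]
    - [0,0,0,0.15,0.01,-0.12,0.03]
    - [0,0,0,0.21,0.014,-0.12,0.03]
    - [0,0,0,0.27,0.018,-0.12,0.03]
    - [0,0,0,0.31,0.021,-0.12,0.03]

```text
clock: 4.58
eef_pos: [505.2, 362.4, 139.3]
tcp_rot: [3.14, -0.001, 1.572]
contact_force: [0.7, -1.2, -1.1]
opening: 0.582
grasp_force: 37.1
```

Call:
move_arm:
  motion:
    - [0,0,0,0.023,0,0,0.03]
    - [0,0,0,0.023,0,0.02,0.03]
    - [0,0,0,0.023,0,0.06,0.03]
    - [0,0,0,0.023,0,0.09,0.03]
    - [0,0,0,0.023,0,0.103,0.03]
    - [0,0,0,0.023,0,0.103,0.03]
    - [0,0,0,0.023,0,0.103,0.03]

```text
clock: 5.45
eef_pos: [506.1, 382.5, 36.4]
tcp_rot: [3.14, -0.001, 1.57]
contact_force: [0.0, -0.5, -1.4]
opening: 0.575
grasp_force: 37.1
```

```bash
python3 plan.py 504.5 382 27 1.571
```

```text
{'clock': 5.45, 'eef_pos': [506.064, 382.459, 36.411], 'tcp_rot': [3.14, -0.001, 1.57], 'contact_force': [0.015, -0.483, -1.386], 'opening': 0.575, 'grasp_force': 37.081}
turn [0.001, -0.001, -0.001] shift [-0.0005, -0.0016, 0.0094] rows 0.2
```

Call:
move_arm:
  motion:
    - [0,0,0,-0.0005,-0.001,0.005,0.03]
    - [0,0,0,-0.0005,-0.001,0.0095,0.03]
    - [0,0,0,-0.0005,-0.001,0.0095,0.03]
    - [0,0,0,-0.0005,-0.001,0.0095,0.03]

```text
clock: 5.95
eef_pos: [504.3, 382.0, 25.8]
tcp_rot: [3.142, -0.0, 1.571]
contact_force: [-0.2, 0.5, -1.8]
opening: 0.581
grasp_force: 37.2
```

Call:
move_arm:
  motion:
    - [0,0,0,0,0,0.001,0.03]
    - [0,0,0,0,0,0.001,0.03]
    - [0,0,0,0,0,0.001,0.07]
    - [0,0,0,0,0,0.001,0.07]
    - [0,0,0,0,0,-0.02,0.07]
    - [0,0,0,0,0,-0.07,0.07]
    - [0,0,0,0,0,-0.13,0.07]
    - [0,0,0,0,0,-0.17,0.07]

```text
clock: 6.95
eef_pos: [505.1, 382.5, 200.4]
tcp_rot: [3.138, -0.002, 1.571]
contact_force: [0.2, -0.1, -0.2]
opening: 0.819
grasp_force: 0.0
```

```bash
python3 plan.py 589.8 47.1 130 0.785;python3 plan.py 589.8 47.1 130 2.356
```

```text
{'clock': 6.95, 'eef_pos': [505.102, 382.511, 200.391], 'tcp_rot': [3.138, -0.002, 1.571], 'contact_force': [0.249, -0.13, -0.23], 'opening': 0.819, 'grasp_force': 0.0}
turn [0.002, -0.004, 0.786] shift [-0.3356, 0.0845, 0.0698] rows 5.6
{'clock': 6.95, 'eef_pos': [505.102, 382.511, 200.391], 'tcp_rot': [3.138, -0.002, 1.571], 'contact_force': [0.249, -0.13, -0.23], 'opening': 0.819, 'grasp_force': 0.0}
turn [0.004, -0.001, -0.785] shift [-0.3356, 0.0845, 0.0698] rows 5.6
```

Call:
move_arm:
  motion:
    - [0,0,0.1,-0.04,0.01,0.01,0.085]
    - [0,0,0.28,-0.1,0.025,0.02,0.085]
    - [0,0,0.45,-0.16,0.04,0.03,0.085]
    - [0,0,0.62,-0.22,0.055,0.04,0.085]
    - [0,0,0.8,-0.28,0.07,0.05,0.085]
    - [0.002,-0.003,0.81,-0.335,0.0845,0.07,0.085]
    - [0.002,-0.003,0.81,-0.3356,0.0845,0.07,0.085]
    - [0.002,-0.003,0.81,-0.3356,0.0845,0.07,0.085]

```text
clock: 7.95
eef_pos: [589.1, 46.3, 126.8]
tcp_rot: [-3.141, 0.003, 0.76]
contact_force: [-0.3, -0.2, 1.1]
opening: 0.994
grasp_force: 0.0
```

```bash
python3 plan.py 589.8 47.1 20 0.76
```

```text
{'clock': 7.95, 'eef_pos': [589.081, 46.345, 126.817], 'tcp_rot': [-3.141, 0.003, 0.76], 'contact_force': [-0.342, -0.214, 1.083], 'opening': 0.994, 'grasp_force': 0.0}
turn [-0.0, 0.003, -0.0] shift [0.0013, -0.0, 0.1068] rows 1.7
```

Call:
move_arm:
  motion:
    - [0,0.002,0,0.001,0,0.05,0.085]
    - [0,0.002,0,0.001,0,0.09,0.085]
    - [0,0.002,0,0.001,0,0.106,0.085]
    - [0,0.002,0,0.001,0,0.106,0.085]
    - [0,0.002,0,0.001,0,0.106,0.045]
    - [0,0.002,0,0.001,0,0.106,0.045]
    - [0,0.002,0,0.001,0,0.106,0.045]
    - [0,0.002,0,0.001,0,0.106,0.045]

```text
clock: 8.95
eef_pos: [590.6, 47.1, 21.7]
tcp_rot: [3.141, -0.001, 0.761]
contact_force: [-1.6, 1.8, 6.9]
opening: 0.677
grasp_force: 37.6
```

```bash
python3 plan.py 499.5 278.3 150 0.76
```

```text
{'clock': 8.95, 'eef_pos': [590.557, 47.105, 21.719], 'tcp_rot': [3.141, -0.001, 0.761], 'contact_force': [-1.563, 1.849, 6.895], 'opening': 0.677, 'grasp_force': 37.632}
turn [0.001, -0.001, 0.001] shift [0.0936, -0.2301, -0.1284] rows 4.5
```

Call:
move_arm:
  motion:
    - [0,0,0,0,0,-0.03,0.045]
    - [0,0,0,0,0,-0.08,0.045]
    - [0,0,0,0.01,-0.025,-0.12,0.045]
    - [0,0,0,0.03,-0.075,-0.13,0.045]
    - [0,0,0,0.052,-0.128,-0.13,0.045]
    - [0,0,0,0.074,-0.182,-0.13,0.045]
    - [0,0,0,0.0925,-0.23,-0.13,0.045]
    - [0,0,0,0.0925,-0.23,-0.13,0.045]

```text
clock: 9.95
eef_pos: [496.6, 280.3, 150.8]
tcp_rot: [-3.141, -0.0, 0.765]
contact_force: [0.7, -0.8, -2.0]
opening: 0.677
grasp_force: 38.8
```

Call:
move_arm:
  motion:
    - [0,0,0,0,0,0.03,0.045]
    - [0,0,0,0,0,0.07,0.045]
    - [0,0,0,0,0,0.1,0.045]
    - [0,0,0,0,0,0.116,0.045]
    - [0,0,0,0,0,0.116,0.045]
    - [0,0,0,0,0,0.116,0.045]

```text
clock: 10.7
eef_pos: [498.6, 277.4, 35.0]
tcp_rot: [-3.141, -0.0, 0.761]
contact_force: [-0.9, 0.6, -0.9]
opening: 0.682
grasp_force: 38.8
```

```bash
python3 plan.py 499.5 278.3 27 0.76
```

```text
{'clock': 10.7, 'eef_pos': [498.56, 277.409, 35.007], 'tcp_rot': [-3.141, -0.0, 0.761], 'contact_force': [-0.916, 0.627, -0.85], 'opening': 0.682, 'grasp_force': 38.779}
turn [-0.0, -0.0, 0.001] shift [0.0013, 0.0, 0.008] rows 0.1
```

Call:
move_arm:
  motion:
    - [0,0,0,0.001,0,0.005,0.045]
    - [0,0,0,0.001,0,0.0085,0.045]
    - [0,0,0,0.001,0,0.0085,0.045]

```text
clock: 11.08
eef_pos: [499.1, 278.3, 27.6]
tcp_rot: [-3.141, -0.0, 0.761]
contact_force: [-5.7, -3.6, 23.4]
opening: 0.679
grasp_force: 41.4
```

Call:
move_arm:
  motion:
    - [0,0,0,0,0,0,0.085]
    - [0,0,0,0,0,0,0.085]
    - [0,0,0,0,0,0,0.085]
    - [0,0,0,0,0,-0.03,0.085]
    - [0,0,0,0,0,-0.09,0.085]
    - [0,0,0,0,0,-0.15,0.085]
    - [0,0,0,0,0,-0.2,0.085]
    - [0,0,0,0,0,-0.2,0.085]

```text
clock: 12.08
eef_pos: [500.8, 279.2, 229.6]
tcp_rot: [3.14, -0.006, 0.761]
contact_force: [0.3, 0.7, -0.2]
opening: 0.996
grasp_force: 0.0
```

```bash
python3 - <<'E'
from rig import *
import cv2,numpy as np
n="wrist"; p=camera_params(n); im,d=grab_frame(n)
cv2.imwrite("pics/wrist2.png",im[:,:,::-1]); np.savez("wrist2.npz",im=im,d=d,K=p["camera_matrix"],T=p["world_from_camera"])
E
python3 plan.py 584 138.6 120 0.035
```

```text
{'clock': 12.125, 'eef_pos': [499.552, 278.447, 227.066], 'tcp_rot': [3.141, -0.002, 0.761], 'contact_force': [-0.779, 0.204, -0.453], 'opening': 0.992, 'grasp_force': 0.0}
turn [-0.0, -0.002, 0.726] shift [-0.0355, 0.1595, 0.107] rows 3.9
```

View pics/wrist2.png

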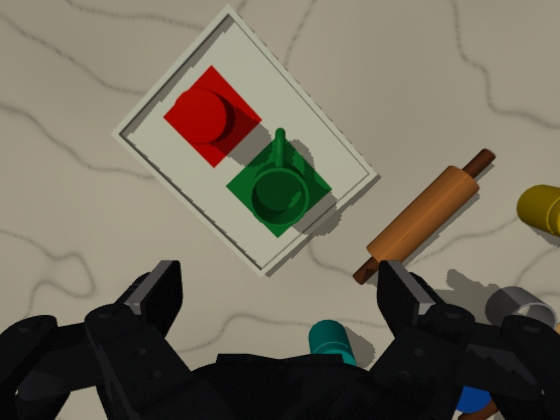

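This view shows the red tin at (205,115) on the red square (centre about (212,117)) and the mug at (279,192) on the green square. The pin at (425,218) is undisturbed. I'll check the placing numerically and look at the pin's angle again.

Run:
```python
from h import *
im,d,K,T=load("wrist2"); P=cloud(im,d,K,T)
w=(P[...,2]>10)&(P[...,2]<26)&(d>0)&(P[...,1]>190)&(P[...,0]<640)&(P[...,0]>380)
# tray rim outline
hs=cv2.cvtColor(im,cv2.COLOR_RGB2HSV); m=w&(hs[...,1]<60)
k,L,S,C=cv2.connectedComponentsWithStats(m.astype(np.uint8)); i=1+S[1:,4].argmax(); q=P[L==i][:,:2].astype(np.float32)
print("tray",cv2.minAreaRect(q),"rim z",np.percentile(P[L==i][:,2],50))
for nm,g in(("red",(505,382)),("mug",(500,278))):
    q=P[(np.hypot(P[...,0]-g[0],P[...,1]-g[1])<40)&(P[...,2]>55)&(P[...,2]<80)]; t=q[q[:,2]>np.percentile(q[:,2],96)-5]
    print(nm,np.percentile(q[:,2],96),cv2.minEnclosingCircle(t[:,:2].astype(np.float32)))
fl=P[(d>0)&(P[...,2]<12)&(P[...,2]>-2)&mask(im,"red")]; print("redsq z",np.median(fl[:,2]))
m=(P[...,1]>90)&(P[...,1]<200)&(P[...,0]>450)&(P[...,0]<720)&(d>0)&(hs[...,1]>90)
for z0 in(12,32): 
    q=P[m&(P[...,2]>z0)&(P[...,2]<50)]; print("pin",np.percentile(q[:,2],97),cv2.minAreaRect(q[:,:2].astype(np.float32)))
```

```text
tray ((501.4129638671875, 329.3026123046875), (230.806640625, 180.8944091796875), 86.94734191894531) rim z 13.726782075659827
red 67.10735272920255 ((504.54156494140625, 381.4464416503906), 24.98175048828125)
mug 66.86344620669531 ((498.9905700683594, 277.62017822265625), 29.847179412841797)
redsq z 6.252658946498059
pin 40.2836956305585 ((582.3727416992188, 141.75718688964844), (197.73570251464844, 35.8132438659668), 1.4827836751937866)
pin 40.50609202529273 ((583.1100463867188, 140.03224182128906), (129.619140625, 32.48651123046875), 1.8435362577438354)
```

The placing is within 1 mm on both. Next is the pin.

Call:
move_arm:
  motion:
    - [0,0,0.17,-0.01,0.045,0.01,0.06]
    - [0,0,0.35,-0.02,0.09,0.03,0.06]
    - [0,0,0.53,-0.03,0.135,0.06,0.06]
    - [0,-0.002,0.7,-0.035,0.1585,0.1,0.06]
    - [0,-0.002,0.729,-0.0352,0.1585,0.14,0.06]
    - [0,-0.002,0.729,-0.0352,0.1585,0.15,0.06]
    - [0,-0.002,0.729,-0.0352,0.1585,0.15,0.06]

```text
clock: 13.0
eef_pos: [581.4, 138.9, 74.4]
tcp_rot: [3.14, 0.006, 0.033]
contact_force: [0.2, 0.2, 0.5]
opening: 0.707
grasp_force: 0.0
```

```bash
python3 plan.py 583.3 139.2 5 0.032
```

```text
{'clock': 13.0, 'eef_pos': [581.421, 138.882, 74.394], 'tcp_rot': [3.14, 0.006, 0.033], 'contact_force': [0.245, 0.214, 0.516], 'opening': 0.707, 'grasp_force': 0.0}
turn [0.002, 0.006, 0.001] shift [0.0023, -0.0004, 0.0694] rows 1.1
```

Call:
move_arm:
  motion:
    - [0,0.003,0,0.001,0,0.03,0.06]
    - [0,0.003,0,0.001,0,0.055,0.06]
    - [0,0.003,0,0.001,0,0.069,0.06]
    - [0,0.003,0,0.001,0,0.069,0.06]
    - [0,0.003,0,0.001,0,0.069,0.02]
    - [0,0.003,0,0.001,0,0.069,0.02]
    - [0,0.003,0,0.001,0,0.069,0.02]
    - [0,0.003,0,0.001,0,0.069,0.02]
  grip_force: 50

```text
clock: 14.0
eef_pos: [583.9, 139.0, 7.8]
tcp_rot: [3.141, -0.002, 0.032]
contact_force: [-0.6, 0.1, 6.3]
opening: 0.451
grasp_force: 50.0
```

Call:
move_arm:
  motion:
    - [0,0,0,0,0,-0.03,0.02]
    - [0,0,0,0,0,-0.07,0.02]
    - [0,0,0,0,0,-0.12,0.02]
    - [0,0,0,0,0,-0.17,0.02]
    - [0,0,0,0,0,-0.2,0.02]
    - [0,0,0,0,0,-0.2,0.02]

```text
clock: 14.75
eef_pos: [584.6, 139.4, 209.4]
tcp_rot: [3.142, -0.005, 0.032]
contact_force: [0.5, 0.7, -2.2]
opening: 0.449
grasp_force: 50.9
```

```bash
python3 plan.py 500 -170 250 1.571
```

```text
{'clock': 14.75, 'eef_pos': [584.621, 139.371, 209.449], 'tcp_rot': [3.142, -0.005, 0.032], 'contact_force': [0.546, 0.712, -2.197], 'opening': 0.449, 'grasp_force': 50.935}
turn [0.004, -0.004, -1.539] shift [-0.0942, 0.3065, -0.041] rows 8.2
```

Run:
```python
from h import *
for n in("scene0","side0"):
    im,d,K,T=load(n); P=cloud(im,d,K,T); X,Y,Z=np.moveaxis(P,-1,0)
    hs=cv2.cvtColor(im,cv2.COLOR_RGB2HSV)
    reg=(d>0)&(X>380)&(X<660)&(Y<-190)&(Y>-480)
    m=(reg&(Z>6)&(Z<70)).astype(np.uint8); k,L,S,C=cv2.connectedComponentsWithStats(m); i=1+S[1:,4].argmax()
    q=P[(L==i)&(Z>8)&(Z<16)][:,:2]
    print(n,"board z",np.median(Z[(L==i)&(Z<20)]),cv2.minAreaRect(q.astype(np.float32)))
    h=P[(L==i)&(Z>45)]; 
    for s in(h[:,1]>h[:,1].mean(),h[:,1]<h[:,1].mean()):
        t=h[s]; x=np.sort(t[:,0]); g=np.diff(x); j=g[5:-5].argmax()+5
        print(" plate top z",np.percentile(t[:,2],96).round(1),"x",x[[2,-3]].round(1),"y",np.percentile(t[:,1],[5,50,95]).round(1),"slot",x[j:j+2].round(1))
    for c,mm in(("yellow",mask(im,"yellow")&reg),("grey",reg&(hs[...,1]<60)&(hs[...,2]<130)&(Z>7)&(Z<17))):
        k,L2,S,C=cv2.connectedComponentsWithStats(mm.astype(np.uint8)); i2=1+S[1:,4].argmax(); q=P[L2==i2]
        print(" ",c,S[i2].tolist(),cv2.minAreaRect(q[:,:2].astype(np.float32)),np.median(q[:,2]))
```

```text
scene0 board z 12.736606200617985 ((521.2174072265625, -336.10968017578125), (202.03543090820312, 225.94869995117188), 2.5654733180999756)
 plate top z 64.0 x [540.1 606.5] y [-261.  -257.  -248.5] slot [564.3 582.4]
 plate top z 63.8 x [547.5 613.6] y [-420.5 -415.3 -407.7] slot [570.8 590.1]
  yellow [141, 293, 54, 42, 1273] ((468.7736511230469, -285.53118896484375), (74.85277557373047, 76.13473510742188), 2.335733652114868) 12.853000395679828
  grey [99, 332, 69, 58, 2195] ((473.0076904296875, -390.1770935058594), (87.46906280517578, 86.40743255615234), 2.302741527557373) 13.052678794303802
side0 board z 11.433560308685742 ((519.7528076171875, -333.4210205078125), (200.1831817626953, 228.21279907226562), 2.4187862873077393)
 plate top z 62.4 x [538.  603.2] y [-256.9 -247.4 -243.2] slot [561.3 580.4]
 plate top z 62.9 x [545.6 610.1] y [-416.5 -407.3 -402. ] slot [568.4 588.4]
  yellow [353, 145, 38, 23, 576] ((467.2845153808594, -282.20928955078125), (74.79356384277344, 78.24458312988281), 1.6080533266067505) 11.691481218502247
  grey [361, 123, 40, 22, 590] ((471.4834289550781, -388.0967102050781), (84.08894348144531, 89.0389633178711), 3.0114798545837402) 11.732141534120672
```

Call:
move_arm:
  motion:
    - [0,0,-0.1,-0.001,0.03,0,0.02]
    - [0,0,-0.28,-0.004,0.085,0,0.02]
    - [0,0,-0.46,-0.007,0.14,0,0.02]
    - [0,0,-0.64,-0.01,0.2,0,0.02]
    - [0,0,-0.82,-0.013,0.26,0,0.02]
    - [0,0,-1.0,-0.016,0.32,0,0.02]
    - [0,0,-1.18,-0.019,0.38,0,0.02]
    - [0,0,-1.34,-0.022,0.43,0,0.02]

```text
clock: 15.75
eef_pos: [573.6, -293.3, 205.1]
tcp_rot: [-3.14, 0.001, 1.377]
contact_force: [0.7, -0.3, -1.4]
opening: 0.449
grasp_force: 51.0
```

```bash
python3 plan.py 575.5 -332.5 130 1.613
```

```text
{'clock': 15.75, 'eef_pos': [573.616, -293.304, 205.064], 'tcp_rot': [-3.14, 0.001, 1.377], 'contact_force': [0.744, -0.303, -1.433], 'opening': 0.449, 'grasp_force': 51.025}
turn [-0.002, 0.0, -0.236] shift [-0.0381, 0.0095, 0.0751] rows 1.4
```

Call:
move_arm:
  motion:
    - [0,0,-0.12,-0.02,0.005,0.02,0.02]
    - [0,0,-0.236,-0.038,0.0095,0.05,0.02]
    - [0,0,-0.236,-0.038,0.0095,0.075,0.02]
    - [0,0,-0.236,-0.038,0.0095,0.075,0.02]
    - [0,0,-0.236,-0.038,0.0095,0.075,0.02]

```text
clock: 16.38
eef_pos: [576.6, -330.5, 131.9]
tcp_rot: [-3.141, 0.001, 1.608]
contact_force: [-0.0, -0.1, -1.6]
opening: 0.453
grasp_force: 51.0
```

```bash
python3 plan.py 575.5 -332.5 30 1.613
python3 - <<'E'
from rig import *
from h import *
for n in("scene","side"):
    p=camera_params(n); im,d=grab_frame(n); K,T=p["camera_matrix"],p["world_from_camera"]
    np.savez(n+"1.npz",im=im,d=d,K=K,T=T); P=cloud(im,d,K,T); X,Y,Z=np.moveaxis(P,-1,0); hs=cv2.cvtColor(im,cv2.COLOR_RGB2HSV)
    m=(d>0)&(X>520)&(X<640)&(Y<-210)&(Y>-460)&(Z>115)&(Z<165)&(hs[...,1]>100)
    q=P[m]; print(n,len(q),cv2.minAreaRect(q[:,:2].astype(np.float32)),np.percentile(q[:,2],[2,50,98]))
    cv2.imwrite(f"pics/{n}1.png",im[:,:,::-1])
E
```

```text
{'clock': 16.375, 'eef_pos': [576.574, -330.527, 131.929], 'tcp_rot': [-3.141, 0.001, 1.608], 'contact_force': [-0.044, -0.11, -1.632], 'opening': 0.453, 'grasp_force': 51.04}
turn [-0.0, 0.001, -0.005] shift [-0.0018, -0.0011, 0.1019] rows 1.6
scene 1542 ((577.3736572265625, -332.60223388671875), (63.45008850097656, 195.99111938476562), 15.10883617401123) [138.35302745 157.27086519 164.69195788]
side 594 ((579.6976928710938, -312.0379638671875), (163.68214416503906, 63.833011627197266), 80.28181457519531) [132.87581945 157.581255   164.60874006]
```

View pics/scene1.png

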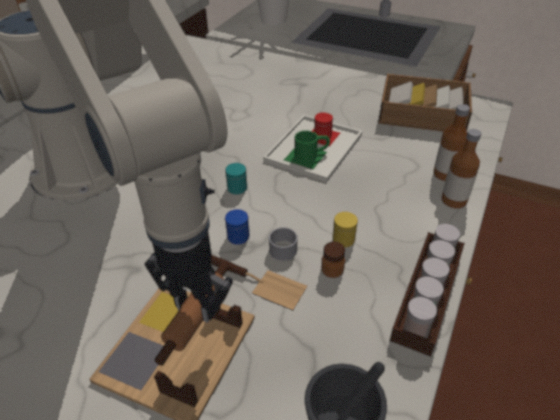

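The scene view shows the pin held above the cradle, from (165,350) to about (210,300) and aligned with the slots at (225,312) and (178,388). The tea kit stands in the tray at (322,125) and (306,150).

Call:
move_arm:
  motion:
    - [0,0,-0.005,-0.0015,-0.001,0.03,0.02]
    - [0,0,-0.005,-0.0015,-0.001,0.06,0.02]
    - [0,0,-0.005,-0.0015,-0.001,0.08,0.02]
    - [0,0,-0.005,-0.0015,-0.001,0.09,0.02]
    - [0,0,-0.005,-0.0015,-0.001,0.1,0.02]
    - [0,0,-0.005,-0.0015,-0.001,0.1,0.02]
    - [0,0,-0.005,-0.0015,-0.001,0.1,0.02]

```text
clock: 17.35
eef_pos: [575.9, -332.6, 32.4]
tcp_rot: [3.141, 0.002, 1.613]
contact_force: [-0.2, 1.2, -2.1]
opening: 0.45
grasp_force: 51.0
```

Call:
move_arm:
  motion:
    - [0,0,0,0,0,0.002,0.02]
    - [0,0,0,0,0,0.002,0.02]
    - [0,0,0,0,0,0.002,0.06]
    - [0,0,0,0,0,0.002,0.06]
    - [0,0,0,0,0,-0.01,0.06]
    - [0,0,0,0,0,-0.06,0.06]
    - [0,0,0,0,0,-0.12,0.06]
    - [0,0,0,0,0,-0.17,0.06]

```text
clock: 18.35
eef_pos: [576.0, -332.3, 205.3]
tcp_rot: [3.14, 0.002, 1.613]
contact_force: [-0.2, -0.4, -0.4]
opening: 0.701
grasp_force: 0.0
```

```bash
python3 plan.py 691.7 42.7 130 1.571; python3 plan.py 691.7 42.7 130 0.785;python3 plan.py 691.7 42.7 130 2.356
```

```text
{'clock': 18.35, 'eef_pos': [575.957, -332.343, 205.292], 'tcp_rot': [3.14, 0.002, 1.613], 'contact_force': [-0.209, -0.361, -0.449], 'opening': 0.701, 'grasp_force': 0.0}
turn [0.002, 0.002, 0.042] shift [0.37, 0.1313, 0.0746] rows 6.4
{'clock': 18.35, 'eef_pos': [575.957, -332.343, 205.292], 'tcp_rot': [3.14, 0.002, 1.613], 'contact_force': [-0.209, -0.361, -0.449], 'opening': 0.701, 'grasp_force': 0.0}
turn [0.002, 0.002, 0.828] shift [0.37, 0.1313, 0.0746] rows 6.4
{'clock': 18.35, 'eef_pos': [575.957, -332.343, 205.292], 'tcp_rot': [3.14, 0.002, 1.613], 'contact_force': [-0.209, -0.361, -0.449], 'opening': 0.701, 'grasp_force': 0.0}
turn [0.001, 0.003, -0.743] shift [0.37, 0.1313, 0.0746] rows 6.4
```

Call:
move_arm:
  motion:
    - [0,0,0.042,0.03,0.01,0,0.07]
    - [0,0,0.042,0.085,0.03,0,0.07]
    - [0,0,0.042,0.14,0.05,0,0.07]
    - [0,0,0.042,0.195,0.07,0,0.07]
    - [0,0,0.042,0.25,0.09,0.01,0.07]
    - [0,0,0.042,0.305,0.11,0.03,0.07]
    - [0,0,0.042,0.35,0.125,0.05,0.07]
    - [0,0,0.042,0.37,0.1315,0.07,0.07]
  grip_force: 35

```text
clock: 19.35
eef_pos: [692.1, 45.5, 131.6]
tcp_rot: [3.141, 0.001, 1.573]
contact_force: [0.1, -0.1, 0.4]
opening: 0.818
grasp_force: 0.0
```

Call:
move_arm:
  motion:
    - [0,0,0,0,0,0,0.07]
    - [0,0,0,0,0,0,0.07]

```text
clock: 19.6
eef_pos: [691.4, 41.7, 132.0]
tcp_rot: [-3.142, 0.002, 1.57]
contact_force: [-0.2, 0.0, 0.9]
opening: 0.818
grasp_force: 0.0
```

```bash
python3 plan.py 691.7 42.7 18 1.571
```

```text
{'clock': 19.6, 'eef_pos': [691.446, 41.664, 131.972], 'tcp_rot': [-3.142, 0.002, 1.57], 'contact_force': [-0.162, 0.037, 0.861], 'opening': 0.818, 'grasp_force': 0.0}
turn [-0.0, 0.002, -0.001] shift [0.0012, 0.0003, 0.114] rows 1.8
```

Call:
move_arm:
  motion:
    - [0,0,0,0.001,0,0.05,0.07]
    - [0,0,0,0.001,0,0.095,0.07]
    - [0,0,0,0.001,0,0.113,0.07]
    - [0,0,0,0.001,0,0.113,0.07]
    - [0,0,0,0.001,0,0.113,0.03]
    - [0,0,0,0.001,0,0.113,0.03]
    - [0,0,0,0.001,0,0.113,0.03]
    - [0,0,0,0.001,0,0.113,0.03]

```text
clock: 20.6
eef_pos: [693.0, 43.7, 20.7]
tcp_rot: [3.138, 0.001, 1.571]
contact_force: [-0.4, -1.4, 6.9]
opening: 0.58
grasp_force: 37.1
```

Call:
move_arm:
  motion:
    - [0,0,0,0,0,-0.03,0.03]
    - [0,0,0,0,0,-0.07,0.03]
    - [0,0,0,0,0,-0.12,0.03]
    - [0,0,0,0,0,-0.16,0.03]
    - [0,0,0,0,0,-0.16,0.03]

```text
clock: 21.22
eef_pos: [693.9, 44.3, 183.5]
tcp_rot: [3.134, 0.001, 1.571]
contact_force: [1.2, -0.4, -1.8]
opening: 0.578
grasp_force: 37.0
```

```bash
python3 plan.py 468.2 -284.5 180 1.571
```

```text
{'clock': 21.225, 'eef_pos': [693.946, 44.299, 183.471], 'tcp_rot': [3.134, 0.001, 1.571], 'contact_force': [1.175, -0.427, -1.776], 'opening': 0.578, 'grasp_force': 37.049}
turn [0.008, 0.001, 0.0] shift [-0.3287, -0.2258, 0.0019] rows 6.4
```

Call:
move_arm:
  motion:
    - [0,0,0,-0.025,-0.018,0,0.03]
    - [0,0,0,-0.07,-0.048,0,0.03]
    - [0,0,0,-0.12,-0.083,0,0.03]
    - [0,0,0,-0.17,-0.117,0,0.03]
    - [0,0,0,-0.22,-0.152,0,0.03]
    - [0,0,0,-0.27,-0.186,0,0.03]
    - [0,0,0,-0.31,-0.213,0.01,0.03]
    - [0,0,0,-0.328,-0.2255,0.03,0.03]

```text
clock: 22.22
eef_pos: [464.4, -285.9, 148.7]
tcp_rot: [3.141, 0.002, 1.569]
contact_force: [0.5, -0.4, -2.0]
opening: 0.578
grasp_force: 37.1
```

Call:
move_arm:
  motion:
    - [0,0,0,0,0,0.02,0.03]
    - [0,0,0,0,0,0.06,0.03]
    - [0,0,0,0,0,0.09,0.03]
    - [0,0,0,0,0,0.11,0.03]
    - [0,0,0,0,0,0.11,0.03]
    - [0,0,0,0,0,0.11,0.03]

```text
clock: 22.98
eef_pos: [466.0, -284.2, 39.2]
tcp_rot: [-3.142, 0.001, 1.571]
contact_force: [0.2, 0.3, -1.7]
opening: 0.576
grasp_force: 37.0
```

```bash
python3 plan.py 468.2 -284.5 33 1.571
```

```text
{'clock': 22.975, 'eef_pos': [466.042, -284.227, 39.248], 'tcp_rot': [-3.142, 0.001, 1.571], 'contact_force': [0.217, 0.274, -1.707], 'opening': 0.576, 'grasp_force': 37.032}
turn [-0.0, 0.001, -0.0] shift [-0.0003, 0.0022, 0.0062] rows 0.1
```

Call:
move_arm:
  motion:
    - [0,0,0,0,0.002,0.003,0.03]
    - [0,0,0,0,0.002,0.006,0.03]
    - [0,0,0,0,0.002,0.006,0.03]
    - [0,0,0,0,0.002,0.006,0.07]
    - [0,0,0,0,0.002,0.006,0.07]
    - [0,0,0,0,0.002,-0.02,0.07]
    - [0,0,0,0,0.002,-0.08,0.07]
    - [0,0,0,0,0.002,-0.12,0.07]

```text
clock: 23.98
eef_pos: [468.5, -284.4, 161.3]
tcp_rot: [3.14, 0.002, 1.571]
contact_force: [0.3, -0.3, -0.4]
opening: 0.822
grasp_force: 0.0
```

```bash
python3 plan.py 587.9 -42 130 1.571
```

```text
{'clock': 23.975, 'eef_pos': [468.477, -284.366, 161.268], 'tcp_rot': [3.14, 0.002, 1.571], 'contact_force': [0.252, -0.282, -0.406], 'opening': 0.822, 'grasp_force': 0.0}
turn [0.001, 0.002, -0.0] shift [0.2424, 0.1194, 0.0309] rows 4.4
```

Call:
move_arm:
  motion:
    - [0,0,0,0.03,0.015,0,0.085]
    - [0,0,0,0.08,0.04,0,0.085]
    - [0,0,0,0.13,0.065,0,0.085]
    - [0,0,0,0.18,0.09,0,0.085]
    - [0,0,0,0.22,0.11,0.01,0.085]
    - [0,0,0,0.2424,0.1195,0.04,0.085]
    - [0,0,0,0.2424,0.1195,0.06,0.085]
    - [0,0,0,0.2424,0.1195,0.06,0.085]
  grip_force: 25

```text
clock: 24.98
eef_pos: [586.2, -41.2, 97.1]
tcp_rot: [-3.138, 0.001, 1.572]
contact_force: [-0.2, 0.0, -0.5]
opening: 0.997
grasp_force: 0.0
```

```bash
python3 plan.py 587.9 -42 5 1.571
```

```text
{'clock': 24.975, 'eef_pos': [586.238, -41.247, 97.131], 'tcp_rot': [-3.138, 0.001, 1.572], 'contact_force': [-0.151, 0.024, -0.537], 'opening': 0.997, 'grasp_force': 0.0}
turn [-0.003, 0.001, 0.001] shift [-0.0007, 0.002, 0.0921] rows 1.5
```

Call:
move_arm:
  motion:
    - [0,0,0,-0.0005,0.001,0.04,0.085]
    - [0,0,0,-0.0005,0.001,0.075,0.085]
    - [0,0,0,-0.0005,0.001,0.093,0.085]
    - [0,0,0,-0.0005,0.001,0.093,0.085]
    - [0,0,0,-0.0005,0.001,0.093,0.05]
    - [0,0,0,-0.0005,0.001,0.093,0.05]
    - [0,0,0,-0.0005,0.001,0.093,0.05]
    - [0,0,0,-0.0005,0.001,0.093,0.05]

```text
clock: 25.98
eef_pos: [589.5, -42.5, 7.2]
tcp_rot: [3.139, 0.001, 1.571]
contact_force: [-1.7, -1.3, 5.9]
opening: 0.702
grasp_force: 26.3
```

Call:
move_arm:
  motion:
    - [0,0,0,0,0,-0.03,0.05]
    - [0,0,0,0,0,-0.07,0.05]
    - [0,0,0,0,0,-0.12,0.05]
    - [0,0,0,0,0,-0.16,0.05]
    - [0,0,0,0,0,-0.16,0.05]

```text
clock: 26.6
eef_pos: [591.0, -42.3, 170.1]
tcp_rot: [3.134, 0.002, 1.571]
contact_force: [-0.4, 0.5, -0.9]
opening: 0.702
grasp_force: 27.6
```

```bash
python3 plan.py 472.6 -388.8 160 1.613
```

```text
{'clock': 26.6, 'eef_pos': [590.982, -42.279, 170.071], 'tcp_rot': [3.134, 0.002, 1.571], 'contact_force': [-0.432, 0.537, -0.871], 'opening': 0.702, 'grasp_force': 27.637}
turn [0.008, 0.002, -0.042] shift [-0.3465, -0.1185, 0.0098] rows 5.9
```

Call:
move_arm:
  motion:
    - [0,0,0,-0.025,-0.009,0,0.05]
    - [0,0,0,-0.075,-0.026,0,0.05]
    - [0,0,0,-0.13,-0.045,0,0.05]
    - [0,0,0,-0.185,-0.064,0,0.05]
    - [0,0,0,-0.24,-0.083,0,0.05]
    - [0,0,0,-0.295,-0.101,0,0.05]
    - [0,0,0,-0.335,-0.115,0.01,0.05]
    - [0,0,0,-0.3465,-0.118,0.03,0.05]

```text
clock: 27.6
eef_pos: [469.6, -391.0, 135.6]
tcp_rot: [3.141, 0.002, 1.568]
contact_force: [0.3, 1.0, -0.6]
opening: 0.699
grasp_force: 27.6
```

Call:
move_arm:
  motion:
    - [0,0,0,0,0,0.02,0.05]
    - [0,0,0,0,0,0.06,0.05]
    - [0,0,0,0,0,0.09,0.05]
    - [0,0,0,0,0,0.108,0.05]
    - [0,0,0,0,0,0.108,0.05]
    - [0,0,0,0,0,0.108,0.05]

```text
clock: 28.35
eef_pos: [471.1, -389.0, 28.8]
tcp_rot: [3.141, 0.002, 1.571]
contact_force: [-0.3, -0.4, -0.5]
opening: 0.705
grasp_force: 27.6
```

```bash
python3 plan.py 472.6 -388.8 19.5 1.571
```

```text
{'clock': 28.35, 'eef_pos': [471.089, -388.975, 28.765], 'tcp_rot': [3.141, 0.002, 1.571], 'contact_force': [-0.329, -0.429, -0.504], 'opening': 0.705, 'grasp_force': 27.602}
turn [0.001, 0.002, 0.0] shift [0.0002, 0.0015, 0.0093] rows 0.2
```

Call:
move_arm:
  motion:
    - [0,0,0,0,0.001,0.004,0.05]
    - [0,0,0,0,0.001,0.009,0.05]
    - [0,0,0,0,0.001,0.009,0.05]
    - [0,0,0,0,0.001,0.009,0.08]
    - [0,0,0,0,0.001,0.009,0.08]
    - [0,0,0,0,0.001,-0.02,0.08]
    - [0,0,0,0,0.001,-0.08,0.08]
    - [0,0,0,0,0.001,-0.14,0.08]

```text
clock: 29.35
eef_pos: [471.0, -388.3, 169.1]
tcp_rot: [-3.14, 0.0, 1.571]
contact_force: [0.7, -0.7, -0.2]
opening: 0.939
grasp_force: 0.0
```

Call:
move_arm:
  motion:
    - [0,0,0,0.05,0.03,-0.05,0.08]
    - [0,0,0,0.08,0.06,-0.1,0.08]
    - [0,0,0,0.1,0.06,-0.14,0.08]
    - [0,0,0,0.1,0.06,-0.14,0.08]
    - [0,0,0,0.1,0.06,-0.14,0.08]

```text
clock: 29.98
eef_pos: [531.1, -288.3, 307.2]
tcp_rot: [-3.141, 0.001, 1.571]
contact_force: [0.2, -0.4, -0.6]
opening: 0.938
grasp_force: 0.0
```

```bash
cat > chk.py <<'E'
from rig import *
from h import *
for n in("wrist","side","scene"):
    p=camera_params(n); im,d=grab_frame(n); K,T=p["camera_matrix"],p["world_from_camera"]
    np.savez(n+"3.npz",im=im,d=d,K=K,T=T); cv2.imwrite(f"pics/{n}3.png",im[:,:,::-1]); P=cloud(im,d,K,T); X,Y,Z=np.moveaxis(P,-1,0); hs=cv2.cvtColor(im,cv2.COLOR_RGB2HSV)
    for nm,g,r in(("yellow",(468.3,-284.7),35),("cutter",(472.6,-388.8),36),("red",(504.2,381.2),35),("mug",(498.6,277.4),35),("blue",(482.2,-46.5),35),("jar",(701.4,-48),35)):
        q=P[(np.hypot(X-g[0],Y-g[1])<r)&(Z>18)&(Z<90)&(d>0)]
        if len(q)<40: print(n,nm,"unseen"); continue
        zt=np.percentile(q[:,2],96); t=q[q[:,2]>zt-5]; c,R=cv2.minEnclosingCircle(t[:,:2].astype(np.float32)); print(n,nm,zt.round(1),np.subtract(c,g).round(1),round(R,1))
    q=P[(d>0)&(X>540)&(X<612)&(Y<-270)&(Y>-400)&(Z>56)&(Z<75)]
    if len(q)>40: print(n,"roller top",np.percentile(q[:,2],[50,97]).round(1),cv2.minAreaRect(q[:,:2].astype(np.float32)))
E
python3 chk.py; python3 plan.py 0 0 0 0|head -1
```

```text
wrist yellow 73.1 [ 0.  -0.2] 25.0
wrist cutter 52.5 [-0.5  0.5] 30.1
wrist red unseen
wrist mug unseen
wrist blue unseen
wrist jar unseen
wrist roller top [60.4 62.6] ((575.947509765625, -334.2024230957031), (29.46877098083496, 129.15081787109375), 2.130159854888916)
side yellow 72.4 [0.4 2. ] 28.5
side cutter 51.4 [-1.7  0.3] 33.3
side red 67.2 [-0.4  2.2] 25.3
side mug 66.2 [0.  2.2] 30.8
side blue 61.0 [-1.3  1.8] 25.5
side jar 62.8 [-0.2  1.9] 22.5
side roller top [59.6 62.6] ((576.9630737304688, -336.74420166015625), (39.429344177246094, 132.36260986328125), 9.514983177185059)
scene yellow 74.0 [ 2.4 -0.3] 25.6
scene cutter 53.5 [ 0.5 -0.2] 31.1
scene red 67.5 [ 0.4 -0.6] 28.0
scene mug 66.1 [ 3.5 -1. ] 31.9
scene blue 61.9 [ 0.3 -1.3] 26.3
scene jar 63.9 [ 2.3 -1.3] 23.5
scene roller top [60.8 64. ] ((578.9595947265625, -334.84674072265625), (32.767757415771484, 129.20086669921875), 2.1204140186309814)
{'clock': 30.125, 'eef_pos': [530.464, -288.654, 306.027], 'tcp_rot': [-3.139, -0.0, 1.57], 'contact_force': [-0.189, 0.743, 0.406], 'opening': 0.94, 'grasp_force': 0.0}
```

View pics/wrist3.png

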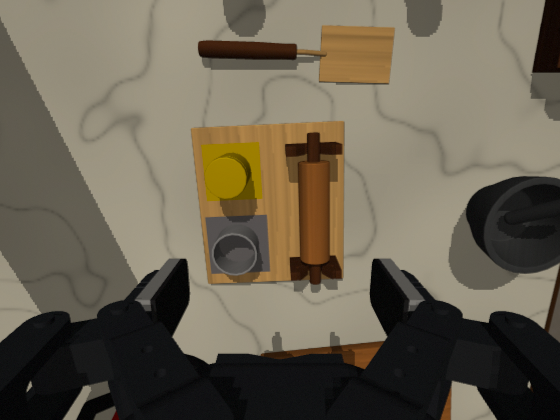

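View pics/side3.png

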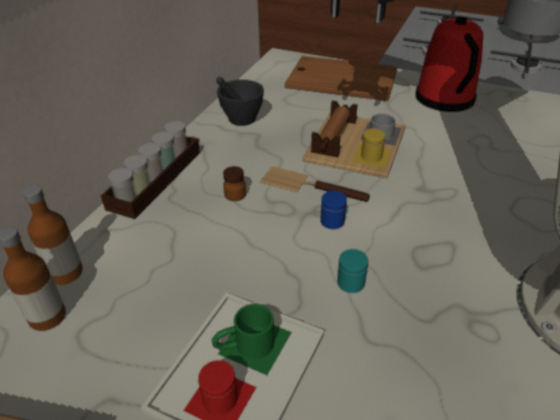

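The wrist view shows the pin seated in both slots, with the roller at (314,212) and its handles at (313,148) and (316,272). The yellow tin is on yellow at (228,177) and the cutter on grey at (236,252). The side view shows the mug at (254,330) and red tin at (217,390) on their squares, with blue, jar, spatula and turquoise tin untouched. By measurement, each placed item is within about 2 mm of its target and the pin axis is 42 mm up.

```bash
python3 -c "
from rig import order; print(order.sign_off())"
```

```text
the job is handed in; nothing more can be done
None
```

Both guest kits are made up and the job is handed in at about 30 s on the robot clock; the last camera check showed the pin seated, everything else on its square, and the blue tin, jar and spatula left where they were.

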